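# Load the dispensing tray and lock it in the checking dock

## Robot

A 6-joint arm with a two-finger parallel gripper is mounted at the origin on a cart in front of the work surface, level with it; the furniture and walls round the work are solid. World frame = base frame: x ahead of the robot, y to its left, z up, the work surface at z = 0. Lengths are in mm, angles in rad, forces in N, time in s.
With the tool pointing down it reaches from about 225 to 875 mm from the base axis. Payload 3.4 kg.
Tool frame: the origin (TCP) lies at the very end of the fingers, on their centre line; the grasp point (between the pads) lies 19 mm behind it; z points along the fingers, y is the line along which they close (so a half turn about z gives the same grasp; the last joint's range is limited). The gripper opens to 85 mm and grips with 20 to 120 N. Pads are 22 mm wide; open, the fingers measure 114 mm over their backs; the gripper's body (76 mm by 85 mm) begins 54 mm behind the grasp point. The pads swing forward as they close: fully open they stand 13 mm farther back than shut.
Start: joints at [1.118, 0.276, 1.505, -0, 1.361, -0.121], TCP at [187.322, 543.668, 211.128] pointing down, gripper open.
Joint ranges: [-2.89, 2.89], [-0.75, 2.08], [0.22, 2.7], [-1.18, 4.32], [0.11, 2.71], [-2.7, 2.7]. Speed limits (rad/s): [2.57, 2.57, 3.14, 3.14, 3.14, 3.14].

## Interface

Orientations are given as [roll, pitch, yaw] about the fixed x, y, z axes, in that order (R = Rz(yaw) Ry(pitch) Rx(roll)).
In Python, from cell import robot, eyes, monitor gives the robot as it stands (robot), with the cameras (eyes) and the readings (monitor).
- The arm moves only by the tool creep_tool, called as name(argument=value, ...) on one line, values as JSON. Schema: {"type":"object","properties":{"moves":{"type":"array","items":{"type":"object","properties":{"dx":{"type":"number"},"dy":{"type":"number"},"dz":{"type":"number"},"drx":{"type":"number"},"dry":{"type":"number"},"drz":{"type":"number"}},"additionalProperties":false},"minItems":1,"maxItems":8},"aperture":{"type":"number"},"grip_force":{"type":"number"},"only":{"type":"string"},"quiet":{"type":"boolean"},"lines":{"type":"string"}},"required":["moves"],"additionalProperties":false}. moves is a list of rows, 1 to 8 of them, each an object with the fields dx, dy, dz (the shift in fractions of the full range, 1 being 60 cm), drx, dry, drz (a rotation vector in a scale on which 1.0 is 45 degrees); a field left out counts as zero; each row shifts and turns the commanded pose from where the row before left it, along the tool's axes as they then stand; what a row does not reach is not made up. A row lasts 1/12 s, in which the tool goes at most 41.7 mm and 0.125 rad, less where a joint would pass 70% of its speed; a pose out of reach is approached as far as the arm can. aperture is the finger opening in mm, set as the call begins (left out keeps the last). The fingers move at their own pace and stop on an object; grip_force is the grip in N (left out, the last holds). Time passes only in rows, so rows that do not move let the fingers close. The tool returns the time, the measured TCP pose, the force, the opening and the grip force at its end. only (a regular expression) keeps the lines of the reply that match it, lines (a string "A,B") keeps lines A to B, and quiet returns only ok. Input that does not fit is refused with a message, and nothing moves.
- monitor.state(): the state, without advancing time (a new reading comes with each control period).
- eyes.snapshot(name): name is "scene" or "top" or "wrist"; returns a dict with "pixels" (400x640x3 uint8, blue, green, red), "intrinsics" (3x3 intrinsics, pixels), "world_from_camera" (4x4, takes a point from camera to world coordinates); the wrist camera has in their place "mount" (4x4, takes a point from camera to tool coordinates, whose origin is the TCP and whose axes are the flange's). Camera axes: x right, y down, z forward; pixel columns grow to the right and rows downward; lengths in mm; the calibration is good to about 2 mm. A picture is of the moment at which its call begins: read the wrist's pose just before it. There is no depth.
- robot.finish_job(): hands the job in; it is judged then, once.
The state is a dict: "clock": time; "qpos": joint angles; "dq": joint speeds; "joint_torque": joint torques, N m; "eef_pos": TCP position; "ee_rot": TCP orientation; "wrist_force": force on the tool from outside, world axes, zero at the start; "torque": the same for the moment, N m; "width": finger opening in mm; "grip_force": force on a finger pad.
Only numpy, scipy, OpenCV 4.12 (cv2) and the standard library are available. Lean on these libraries where they do the work, as an engineer would, in place of code of your own. Each camera call takes 0.05 s, during which the arm holds its last target. There are 200 camera calls.

## Task

Stand the white tablet vial and the amber tablet vial upright in the two wells of the blue tray, one in each. Then squeeze the tray's two orange catch tabs together, slide the loaded tray nose first into the slots of the checking dock until it is fully home, and let go so that both sprung bolts snap out into the dock's recesses. Keep the vials upright and do not shift the bottle, jar, beaker, cup and brass weight that stand around.

Things in the scene. Friction and masses are not known exactly. Their poses are not given: they have to be found in the camera images.
- tray: Loose blue tray, 150 mm long (x), 140 mm wide (y), 18 mm high, nose corners cut 6 mm, about 0.4 kg, flat on the table. Origin: centre of its underside; +x points to the nose, which enters the dock first. A grey insert, top at z = 16 mm, has two square wells, 44 x 44 mm, 13 mm deep, in line along x. Two orange upright tabs stand at the -x end.
- tray_handle (a point): Point midway between the orange tabs, 34 mm above the tray's underside, at tray x = -88 mm, y = 0; axes as the tray's. The tabs are 20 mm long in x and stand from z = 10 to 50 mm over the table; outer faces 62 mm apart at rest, 42 mm when fully squeezed. Fingers outside the tabs close along y.
- well_front (a point): Centre of the floor of the well nearer the tabs (tray x = -18 mm), 3 mm above the tray's underside.
- well_nose (a point): Centre of the floor of the well nearer the nose (tray x = +40 mm), 3 mm above the tray's underside.
- catch_left (a joint): Travel of the +y tab and its steel bolt, m: 0 = bolt sprung fully out, 9 mm beyond the tray's side; 0.010 = squeezed in to the stop, bolt wholly drawn in. Spring: about 3 N at 0, 8 N at 0.010. The bolt is 12 mm wide, centred at tray x = -64 mm, z = 5 to 13 mm.
- catch_right (a joint): The same for the tab and bolt on the tray's -y side.
- dock: Fixed white dock, 174 mm deep (x), 172 wide, 140 high, no floor. Origin: centre, at table height; the tray slides in along its +x, the two x axes alike, and is home when the origins coincide (back stop at +2 mm). Canopy: underside z = 84 mm, front face x = -70 mm; an upright gripper at the tabs strikes it, so lean the tool back 30 to 45 degrees.
- dock_mouth (a point): Middle of the mouth, on the table at dock x = -140 mm. Flared guides, 26 mm high, lead in from here (177 mm apart inside, y = +-95 mm over their backs) to dock x = -90 mm; from there the cheeks are 148 mm apart. Lips of the slots leave 24 mm over the tray's side walls.
- dock_recess (a point): Middle between the two recesses in the cheeks, at dock x = -64 mm, z = 9 mm; each runs from x = -74 to -54 mm, for the bolts.
- vial_white: White tablet vial with a band of colour and a white cap, 34 mm diameter, 60 mm tall, about 40 g, standing on the table. Origin: centre of its underside, z up.
- vial_amber: Amber-brown tablet vial with a white cap, 34 mm diameter, 66 mm tall, about 40 g, standing on the table. Origin: centre of its underside, z up.
- dropper_bottle: Bystander: dark brown bottle with a black cap, 36 mm diameter, 79 mm tall. Origin: centre of its underside.
- ointment_jar: Bystander: low white ointment jar, 45 mm diameter, 34 mm tall. Origin: centre of its underside.
- beaker: Bystander: small clear beaker, 44 mm diameter, 58 mm tall, beside the tray's lane on the dock's -y side. Origin: centre of its underside.
- cup: Bystander: white cup, 52 mm diameter, 49 mm tall, beside the tray's lane on the dock's +y side. Origin: centre of its underside.
- brass_weight: Bystander: small brass knob weight, 23 mm diameter, 26 mm tall, near the tray, on the dock's -y side of its way in. Origin: centre of its underside.

How it is judged (in metres and radians):
On the way:
1. both vials stand upright in the wells, one in each, while the tray is still outside the dock ((horizontal distance between vial_white and well_front below 0.012 m or horizontal distance between vial_white and well_nose below 0.012 m) and z of each of vial_white, vial_amber in the frame of tray below 0.01 m and angle between each of vial_white, vial_amber's own z axis and vertical below 0.12 rad and (horizontal distance between vial_amber and well_front below 0.012 m or horizontal distance between vial_amber and well_nose below 0.012 m) and x of tray in the frame of dock below -0.1 m), for 0.2 s.
At the end, for the whole second after the job is handed in: The tray is home in the dock (within 6 mm along and across, 0.06 rad, flat), both catches are sprung out (travel under 3 mm), each vial stands upright (0.12 rad) on the floor of its own well (within 12 mm of the centre), and tray and vials are at rest ((horizontal distance between vial_white and well_front below 0.012 m or horizontal distance between vial_white and well_nose below 0.012 m) and z of each of vial_white, vial_amber in the frame of tray below 0.01 m and angle between each of vial_white, vial_amber's own z axis and vertical below 0.12 rad and (horizontal distance between vial_amber and well_front below 0.012 m or horizontal distance between vial_amber and well_nose below 0.012 m) and x of tray in the frame of dock between -0.006 and 0.006 m and y of tray in the frame of dock between -0.006 and 0.006 m and z of tray in the frame of dock below 0.006 m and angle between the x axis of tray and the x axis of dock, either way round below 0.06 rad and angle between tray's own z axis and vertical below 0.05 rad and value of joint each of catch_left, catch_right below 0.003 m and linear speed of each of vial_white, vial_amber, tray below 0.02 m/s); the robot touches nothing.
It fails at once if the dropper bottle or the ointment jar is shifted by more than 20 mm or tipped ((distance of dropper_bottle from where it was at the start of the episode above 0.02 m or angle between dropper_bottle's own z axis and vertical above 0.35 rad) or (distance of ointment_jar from where it was at the start of the episode above 0.02 m or angle between ointment_jar's own z axis and vertical above 0.35 rad)).
It fails at once if the beaker or the white cup is shifted by more than 20 mm or tipped ((distance of beaker from where it was at the start of the episode above 0.02 m or angle between beaker's own z axis and vertical above 0.35 rad) or (distance of cup from where it was at the start of the episode above 0.02 m or angle between cup's own z axis and vertical above 0.35 rad)).
It fails at once if the brass weight is shifted by more than 20 mm or tipped ((distance of brass_weight from where it was at the start of the episode above 0.02 m or angle between brass_weight's own z axis and vertical above 0.35 rad)).
It fails at once if a vial is tipped over (angle between any of vial_white, vial_amber's own z axis and vertical above 0.6 rad).
It also fails if it takes over 69 s, if anything falls off the work surface, if the arm or the gripper's body presses on something with over 40 N, if the wrist force passes 120 N, or if a joint passes its speed limit or range.

## Working session

There is one attempt and no reset: what is moved stays moved. The work goes in short steps, Python scripts to look and compute and a tool call to move; the robot and the scene stay as the last step left them, time stands still between calls to the robot, and variables do not carry over. Pictures are saved under pics/ and viewed, at most 10 in all, crops included, and the job is handed in when it is done.

```bash
ls; mkdir -p pics; python3 - <<'E'
from cell import robot, eyes, monitor
import cv2
s=monitor.state();print(s)
for n in ("scene","top"):
    d=eyes.snapshot(n);cv2.imwrite(f"pics/{n}0.png",d["pixels"]);print(n,d["intrinsics"],d["world_from_camera"])
    import pickle;pickle.dump(d,open(f"{n}0.pkl","wb"))
E
```

```text
cell.py
pics
{'clock': 0.0, 'qpos': array([ 1.11802092e+00,  2.76629495e-01,  1.50617391e+00,  1.44445323e-05,
        1.36068938e+00, -1.21002666e-01]), 'dq': array([-7.02318315e-05,  9.71185384e-04,  1.38571822e-03,  2.39164822e-04,
       -7.02842384e-04, -3.35879626e-04]), 'joint_torque': array([-1.44669881e-03, -4.16778731e+01, -2.45805341e+01, -3.15478874e-04,
        1.07748335e-02,  7.08130344e-06]), 'eef_pos': array([187.0346111 , 543.11745973, 210.20382753]), 'ee_rot': array([-3.13970812e+00, -2.43378472e-04,  2.80981666e+00]), 'wrist_force': array([0.18739328, 0.11420137, 0.14910669]), 'torque': array([ 0.01398864, -0.01014074, -0.01021939]), 'grip_force': 0.0, 'width': 85.4887683601816}
scene [[473.96668514   0.         320.83096157]
 [  0.         473.96668514 200.3257049 ]
 [  0.           0.           1.        ]] [[ 9.86907671e-01 -1.39106162e-01  8.16255177e-02  4.50002564e+02]
 [-1.61177726e-01 -8.69176623e-01  4.67497313e-01 -4.81409220e+02]
 [ 5.91523481e-03 -4.74532900e-01 -8.80217892e-01  1.11424571e+03]
 [ 0.00000000e+00  0.00000000e+00  0.00000000e+00  1.00000000e+00]]
top [[411.12026355   0.         317.49164017]
 [  0.         411.12026355 190.2356092 ]
 [  0.           0.           1.        ]] [[ 9.96762666e-03 -9.84533120e-01  1.74914784e-01  3.52117975e+02]
 [-9.99938766e-01 -1.06547914e-02 -2.98990607e-03  8.54457889e+01]
 [ 4.80734209e-03 -1.74874271e-01 -9.84579036e-01  1.14239371e+03]
 [ 0.00000000e+00  0.00000000e+00  0.00000000e+00  1.00000000e+00]]
```

View pics/scene0.png

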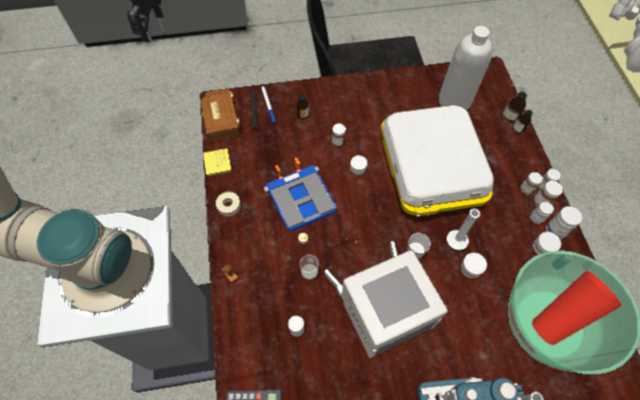

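View pics/top0.png

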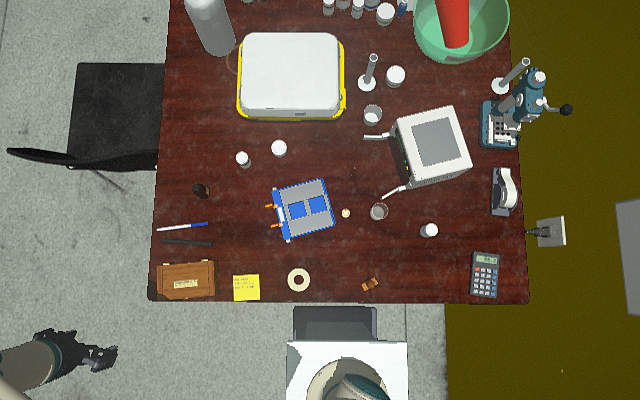

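```bash
python3 - <<'E'
import cv2,numpy as np
a=cv2.imread("pics/scene0.png")[80:360,190:500];b=cv2.imread("pics/top0.png")[70:260,180:490]
cv2.imwrite("pics/c1.png",cv2.resize(a[:230],None,fx=2.58,fy=2.58,interpolation=cv2.INTER_CUBIC))
cv2.imwrite("pics/c2.png",cv2.resize(b,None,fx=2.58,fy=2.58,interpolation=cv2.INTER_CUBIC))
E
```

```text
(no output)
```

View pics/c1.png

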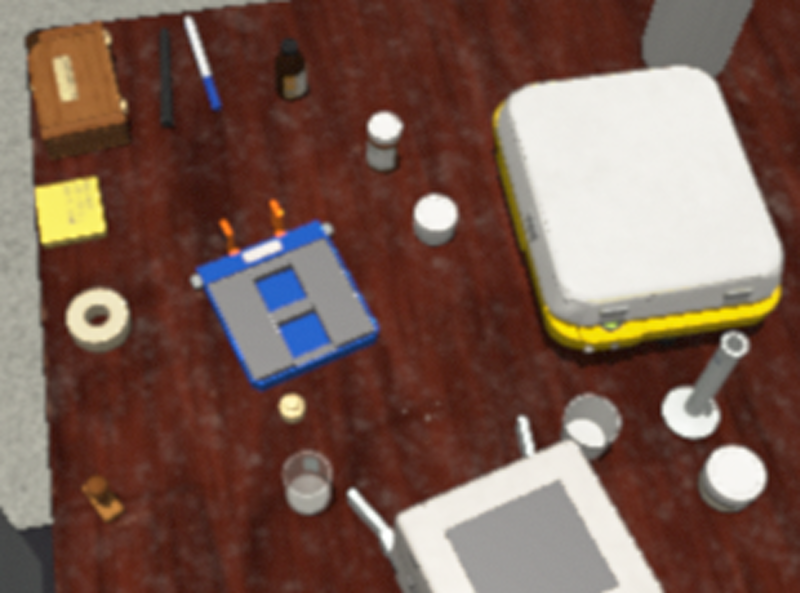

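View pics/c2.png

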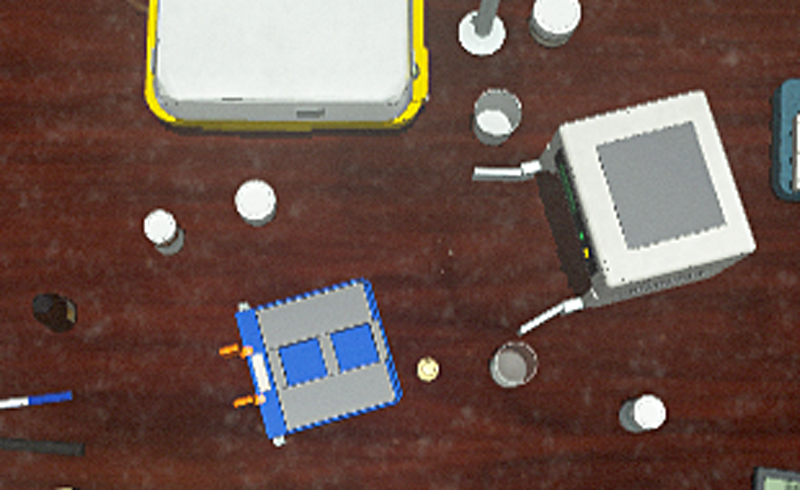

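```bash
cat > h.py <<'E'
import cv2,numpy as np,pickle
def ray(d,p):
    K,T=d["intrinsics"],d["world_from_camera"]
    v=T[:3,:3]@np.linalg.solve(K,[p[0],p[1],1.]);return T[:3,3],v
def onz(d,p,z):
    c,v=ray(d,p);return (c+v*(z-c[2])/v[2])[:2]
def proj(d,P):
    T=np.linalg.inv(d["world_from_camera"]);q=d["intrinsics"]@(T[:3,:3]@np.array(P,float)+T[:3,3]);return q[:2]/q[2]
def tri(d1,p1,d2,p2):
    A=0;b=0
    for d,p in((d1,p1),(d2,p2)):
        c,v=ray(d,p);v=v/np.linalg.norm(v);M=np.eye(3)-np.outer(v,v);A=A+M;b=b+M@c
    return np.linalg.solve(A,b)
def blobs(img,lo,hi,roi,amin=8):
    x0,y0,x1,y1=roi
    m=cv2.inRange(img[y0:y1,x0:x1],np.array(lo),np.array(hi))
    n,l,s,c=cv2.connectedComponentsWithStats(m)
    return [(tuple(np.round(c[i]+[x0,y0],2)),int(s[i,4]),tuple(s[i,2:4])) for i in range(1,n) if s[i,4]>=amin]
E
python3 - <<'E'
from h import *
S=pickle.load(open("scene0.pkl","rb"));T=pickle.load(open("top0.pkl","rb"))
s,t=S["pixels"],T["pixels"]
for n,im,c in(("s1",s,(339,134)),("s2",s,(296,325)),("t1",t,(243,160)),("t2",t,(430,230))):
    r=(c[0]-14,c[1]-14,c[0]+14,c[1]+16)
    print(n,blobs(im,(190,190,190),(255,255,255),r))
    print(im[c[1]-8:c[1]+14:2,c[0]].tolist())
for n,im,d in(("s",s,S),("t",t,T)):
    hsv=cv2.cvtColor(im,cv2.COLOR_BGR2HSV)
    print(n,"blue",blobs(hsv,(105,120,60),(125,255,255),(180,120,420,260),20))
    print(n,"orange",blobs(hsv,(5,170,150),(17,255,255),(230,120,420,260),3))
# check: jar and others
print("jar top",onz(T,(279,148),34))
for n,p,z in(("white",(242,158),60),("other",(431.5,229.7),63),("jar",(279,148),34),("weight",(346,213),26),("beaker",(379,211),30),("cup",(373,115),25),("bottle",(201,190),40),("case corner",(345,120),20)):
    P=onz(T,p,z);print(n,P.round(),proj(S,[*P,z]).round(1))
E
```

```text
s1 [((np.float64(338.56), np.float64(128.52)), 91, (np.int32(12), np.int32(10)))]
[[244, 248, 249], [243, 246, 248], [243, 246, 248], [239, 244, 245], [162, 168, 170], [59, 74, 99], [93, 101, 106], [119, 124, 127], [120, 126, 127], [108, 114, 115], [34, 46, 65]]
s2 [((np.float64(295.47), np.float64(323.32)), 173, (np.int32(14), np.int32(15)))]
[[243, 247, 248], [250, 252, 252], [248, 250, 251], [248, 250, 251], [248, 250, 251], [246, 249, 249], [237, 241, 243], [170, 178, 180], [107, 112, 113], [97, 102, 106], [27, 36, 73]]
t1 [((np.float64(241.31), np.float64(157.32)), 108, (np.int32(12), np.int32(12)))]
[[233, 241, 237], [247, 250, 247], [242, 246, 242], [242, 245, 242], [245, 247, 244], [171, 180, 171], [75, 90, 104], [121, 126, 120], [92, 99, 112], [41, 50, 90], [43, 48, 86]]
t2 [((np.float64(431.3), np.float64(229.48)), 119, (np.int32(12), np.int32(12)))]
[[6, 11, 57], [255, 255, 255], [248, 250, 247], [247, 249, 247], [247, 249, 246], [248, 250, 248], [241, 243, 238], [95, 98, 94], [24, 39, 79], [29, 39, 86], [31, 43, 79]]
s blue [((np.float64(295.82), np.float64(196.52)), 510,
[... 1025 characters left out ...]
2(6), np.int32(15))), ((np.float64(198.82), np.float64(223.93)), 60, (np.int32(17), np.int32(5)))]
t orange [((np.float64(267.44), np.float64(204.67)), 9, (np.int32(7), np.int32(5))), ((np.float64(273.0), np.float64(206.5)), 4, (np.int32(3), np.int32(4))), ((np.float64(275.0), np.float64(223.8)), 5, (np.int32(5), np.int32(2))), ((np.float64(270.67), np.float64(226.0)), 3, (np.int32(2), np.int32(3)))]
jar top [667.4513189  190.57600374]
white [631. 288.] [338.4 130. ]
other [ 442. -218.] [295.2 323. ]
jar [667. 191.] [357.7 162.7]
weight [488.   4.] [302.1 236.1]
beaker [494. -86.] [309.8 268.7]
cup [771. -74.] [419.3 248.1]
bottle [545. 399.] [302. 107.]
case corner [756.   5.] [405.6 221.2]
```

```bash
python3 - <<'E'
from h import *
S=pickle.load(open("scene0.pkl","rb"));T=pickle.load(open("top0.pkl","rb"))
s,t=S["pixels"],T["pixels"]
f=lambda im,c:cv2.resize(im[c[1]-20:c[1]+20,c[0]-20:c[0]+20],(260,260),interpolation=cv2.INTER_CUBIC)
cv2.imwrite("pics/m.png",np.vstack([np.hstack([f(s,(339,134)),f(s,(296,325)),f(s,(545,200))]),np.hstack([f(t,(243,160)),f(t,(430,230)),f(t,(396,75))])]))
print(tri(S,(338.56,129.4),T,(241.6,157.3)),tri(S,(295.5,322),T,(431.5,229)))
for p in((545,210),(533,183),(475,265)):print(onz(S,p,40))
# wells: floor z=3 blobs, approx
for p in((317.02,204.04),(297.02,209.65)):print("well top",onz(T,p,6),"z16",onz(T,p,16))
for p in((298.26,191.7),(307.61,209.19)):print("well scene",onz(S,p,6),onz(S,p,16))
E
```

```text
[631.81039186 288.2692597   61.88315755] [ 443.11767681 -217.10893399   67.22135803]
[1110.64848984  -29.08712092]
[1109.98652375   51.97665121]
[ 887.03826899 -143.69490631]
well top [514.86312985  82.92102473] z16 [513.43101039  82.94324206]
well top [498.50544529 138.42610827] z16 [497.21726965 137.9598938 ]
well scene [497.23643714 142.70058574] [496.81023317 137.06907461]
well scene [514.17846015  86.55796634] [513.59938373  81.43304521]
```

View pics/m.png

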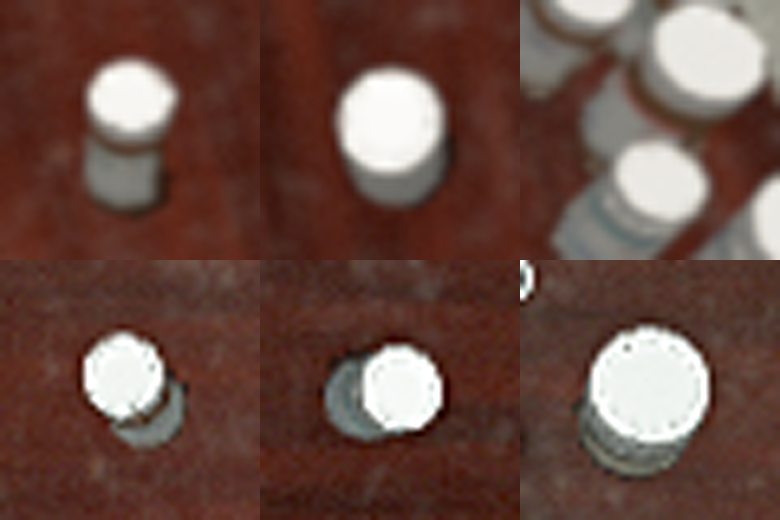

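```bash
cat >> h.py <<'E'
from scipy.spatial.transform import Rotation as R
def rel(s,target,rpy=None):
    Rm=R.from_euler('xyz',s["ee_rot"])
    d=Rm.inv().apply(np.array(target,float)-s["eef_pos"])
    print("tool delta",d.round(1))
    if rpy is not None: print("rotvec",(Rm.inv()*R.from_euler('xyz',rpy)).as_rotvec().round(3))
E
python3 - <<'E'
from h import *
from cell import robot, eyes, monitor
S=pickle.load(open("scene0.pkl","rb"));T=pickle.load(open("top0.pkl","rb"))
for n,d,roi in(("T",T,(385,90,480,200)),("S",S,(330,240,455,360))):
    im=d["pixels"];x0,y0,x1,y1=roi
    m=cv2.inRange(im[y0:y1,x0:x1],np.array((195,)*3),np.array((255,)*3))
    m=cv2.morphologyEx(m,cv2.MORPH_OPEN,np.ones((9,9)))
    c=max(cv2.findContours(m,cv2.RETR_EXTERNAL,cv2.CHAIN_APPROX_NONE)[0],key=cv2.contourArea)
    r=cv2.minAreaRect(c);q=cv2.approxPolyDP(c,6,True)[:,0]+[x0,y0]
    Q=np.array([onz(d,p,140) for p in q]);print(n,q.tolist(),Q.round(1).tolist())
    print("len",np.linalg.norm(Q-np.roll(Q,-1,0),axis=1).round(),"cen",Q.mean(0),[round(float(np.arctan2(*(b-a)[::-1])),3) for a,b in zip(Q,np.roll(Q,-1,0))])
rel(monitor.state(),(631.5,288,110),(np.pi,0,1.861))
E
```

```text
T [[452, 107], [399, 118], [416, 177], [469, 167], [469, 157], [422, 167], [411, 125], [453, 116]] [[751.5, -261.5], [720.2, -124.3], [566.4, -162.9], [593.4, -296.7], [619.3, -298.1], [592.1, -178.8], [701.8, -154.5], [727.2, -262.9]]
len [141. 159. 137.  26. 122. 112. 111.  24.] cen [ 658.97824947 -217.44612984] [1.795, -2.896, -1.371, -0.055, 1.795, 0.218, -1.341, 0.058]
S [[413, 253], [348, 278], [374, 341], [442, 312]] [[719.8, -126.4], [567.4, -160.1], [594.2, -298.6], [746.2, -263.5]]
len [156. 141. 156. 140.] cen [ 656.91802342 -212.1688054 ] [-2.924, -1.38, 0.227, 1.761]
tool delta [-503.3  -96.3  100.4]
rotvec [-0.002  0.001  0.949]
```

Careful with the scale: shifts go in shares of 60 cm and turns go in shares of 45 degrees. That gives: -36 mm / 600 = -0.06, -7 mm / 600 = -0.0117.

creep_tool(moves=[{"dx": -0.06,"dy": -0.0117,"dz": 0.01},{"dx": -0.06,"dy": -0.0117,"dz": 0.01},{"dx": -0.06,"dy": -0.0117,"dz": 0.01},{"dx": -0.06,"dy": -0.0117,"dz": 0.01},{"dx": -0.06,"dy": -0.0117,"dz": 0.01},{"dx": -0.06,"dy": -0.0117,"dz": 0.01},{"dx": -0.06,"dy": -0.0117,"dz": 0.01},{"dx": -0.06,"dy": -0.0117,"dz": 0.01}], aperture=85, grip_force=40)

```text
clock: 0.77
eef_pos: [442.4, 395.6, 162.4]
ee_rot: [-3.141, -0.001, 2.81]
wrist_force: [-0.4, 0.1, 0.3]
width: 85.2
grip_force: 0.0
```

creep_tool(moves=[{"dx": -0.06,"dy": -0.0117,"dz": 0.01,"drz": 0.1528},{"drz": 0.1528},{"drz": 0.1528},{"drz": 0.1528},{"drz": 0.1528},{"drz": 0.1528},{"drz": 0.1528},{"drz": 0.1401}])

```text
clock: 1.43
eef_pos: [472.8, 378.3, 156.5]
ee_rot: [-3.14, 0.0, 1.854]
wrist_force: [0.1, -0.0, 0.7]
width: 84.7
grip_force: 0.0
```

```bash
python3 -c "
from h import *
from cell import robot, eyes, monitor
rel(monitor.state(),(631.5,288,110),(np.pi,0,1.861))"
```

```text
tool delta [-131.   127.2   46.4]
rotvec [-0.001  0.    -0.007]
```

In the tool's units: -27 mm / 600 = -0.045, -26 mm / 600 = -0.0433.

creep_tool(moves=[{"dx": -0.0433,"dy": 0.0417,"dz": 0.0033},{"dx": -0.0433,"dy": 0.0433,"dz": 0.0033},{"dx": -0.0433,"dy": 0.0417,"dz": 0.0033},{"dx": -0.0433,"dy": 0.0433,"dz": 0.0033},{"dx": -0.045,"dy": 0.0417,"dz": 0.0033},{},{}])

```text
clock: 2.02
eef_pos: [633.4, 287.5, 145.6]
ee_rot: [-3.14, 0.0, 1.857]
wrist_force: [-0.8, -0.6, -0.0]
width: 85.1
grip_force: 0.0
```

```bash
cat >> h.py <<'E'
def wrist(robot,name):
    s=monitor.state();d=dict(eyes.snapshot("wrist"))
    W=np.eye(4);W[:3,:3]=R.from_euler('xyz',s["ee_rot"]).as_matrix();W[:3,3]=s["eef_pos"]
    d["world_from_camera"]=W@d["mount"];cv2.imwrite(f"pics/{name}.png",d["pixels"]);pickle.dump(d,open(name+".pkl","wb"));return d
E
python3 -c "
from h import *
from cell import robot, eyes, monitor
d=wrist(robot,'w1');print(d['mount'].round(2),d['world_from_camera'][:3,3]);print(proj(d,(631.5,288,62)),proj(d,(631.5,288,0)))
rel(monitor.state(),(631.5,288,24))"
```

```text
[[  -0.     -0.95   -0.33   85.21]
 [   1.     -0.     -0.     -0.97]
 [   0.     -0.33    0.95 -161.82]
 [   0.      0.      0.      1.  ]] [608.74657535 369.05862124 307.448762  ]
[314.21153071 204.56117242] [314.42346535 187.07038747]
tool delta [ -0.4  -0.3 122. ]
```

View pics/w1.png

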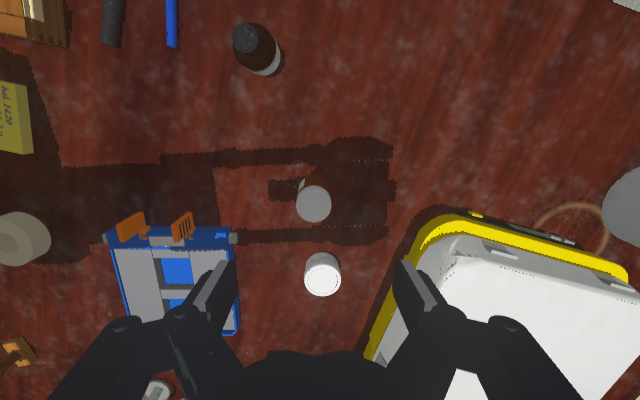

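The wrist view shows the amber-sided vial centred between the fingers at (314, 203), matching the prediction. The bottle is at (258, 48), the jar at (322, 274) and the tray to the left.

In the tool's units: 30 mm / 600 = 0.05, 22 mm / 600 = 0.0367.

creep_tool(moves=[{"dz": 0.05},{"dz": 0.05},{"dz": 0.05},{"dz": 0.0367},{"dz": 0.0167},{}], aperture=85)

```text
clock: 2.57
eef_pos: [628.9, 289.4, 22.4]
ee_rot: [-3.135, -0.0, 1.861]
wrist_force: [-0.4, 0.6, -0.1]
width: 84.9
grip_force: 0.0
```

creep_tool(moves=[{},{},{},{},{},{}], aperture=25, grip_force=30)

```text
clock: 3.07
eef_pos: [633.0, 289.5, 26.9]
ee_rot: [3.139, -0.0, 1.86]
wrist_force: [-1.2, -0.3, 7.1]
width: 31.8
grip_force: 29.7
```

creep_tool(moves=[{"dz": -0.0167},{"dz": -0.0333},{"dz": -0.0417},{"dz": -0.0417},{}])

```text
clock: 3.48
eef_pos: [635.8, 290.4, 111.6]
ee_rot: [3.131, -0.0, 1.86]
wrist_force: [1.5, -0.2, 0.1]
width: 31.3
grip_force: 30.0
```

```bash
python3 -c "
from h import *
from cell import robot, eyes, monitor
d=wrist(robot,'w2');s=monitor.state()
for w in ((513.5,82.5),(497,137.5)): rel(s,(*w,95))
im=d['pixels'];hsv=cv2.cvtColor(im,cv2.COLOR_BGR2HSV)
print(blobs(hsv,(105,120,60),(125,255,255),(0,0,640,400),150));print(blobs(hsv,(5,170,120),(17,255,255),(0,0,640,400),50))"
```

```text
tool delta [-164.3 -175.2   12.7]
tool delta [-106.9 -175.4   12.8]
[((np.float64(145.59), np.float64(19.47)), 510, (np.int32(14), np.int32(41))), ((np.float64(135.27), np.float64(246.59)), 253, (np.int32(26), np.int32(14))), ((np.float64(155.79), np.float64(269.6)), 2473, (np.int32(148), np.int32(119))), ((np.float64(157.44), np.float64(289.65)), 864, (np.int32(38), np.int32(27))), ((np.float64(157.38), np.float64(324.87)), 193, (np.int32(22), np.int32(16)))]
[((np.float64(103.66), np.float64(243.17)), 807, (np.int32(42), np.int32(35))), ((np.float64(161.17), np.float64(243.61)), 484, (np.int32(30), np.int32(35)))]
```

In the tool's units: -22 mm / 600 = -0.0367, -21 mm / 600 = -0.035.

creep_tool(moves=[{"dx": -0.0333,"dy": -0.0367,"dz": 0.0017},{"dx": -0.0333,"dy": -0.0367,"dz": 0.0017},{"dx": -0.035,"dy": -0.0367,"dz": 0.0017},{"dx": -0.035,"dy": -0.0367,"dz": 0.0017},{"dx": -0.035,"dy": -0.0367,"dz": 0.0017},{"dx": -0.035,"dy": -0.0367,"dz": 0.0017},{"dx": -0.0333,"dy": -0.0367,"dz": 0.0017},{"dx": -0.0333,"dy": -0.035,"dz": 0.0017}])

```text
clock: 4.2
eef_pos: [509.2, 80.9, 96.1]
ee_rot: [-3.14, -0.001, 1.86]
wrist_force: [0.3, -0.0, 0.5]
width: 31.3
grip_force: 30.0
```

creep_tool(moves=[{},{},{},{}])

```text
clock: 4.53
eef_pos: [511.9, 82.8, 97.0]
ee_rot: [3.141, -0.0, 1.86]
wrist_force: [-0.5, 0.6, 0.1]
width: 31.2
grip_force: 30.1
```

```bash
python3 -c "
from h import *
from cell import robot, eyes, monitor
s=monitor.state();print(s['wrist_force']);rel(s,(513.5,82.5,45),(np.pi,0,1.861))"
```

```text
[-0.47282286  0.59745412  0.11598688]
tool delta [-0.8  1.4 52. ]
rotvec [ 0.001 -0.    -0.001]
```

In the tool's units: 20 mm / 600 = 0.0333, 12 mm / 600 = 0.02.

creep_tool(moves=[{"dx": -0.0017,"dy": 0.0017,"dz": 0.0333},{"dz": 0.0333},{"dz": 0.02},{"dz": 0.01},{"dz": 0.0067},{},{},{}])

```text
clock: 5.2
eef_pos: [513.3, 81.7, 35.8]
ee_rot: [3.14, 0.0, 1.86]
wrist_force: [0.3, -0.3, -0.4]
width: 31.5
grip_force: 30.1
```

creep_tool(moves=[{"dz": 0.0033},{},{"dz": 0.0033},{},{}])

```text
clock: 5.62
eef_pos: [512.3, 81.4, 31.1]
ee_rot: [-3.142, -0.0, 1.86]
wrist_force: [0.1, -0.8, 0.1]
width: 31.6
grip_force: 30.1
```

In the tool's units: 1.5 mm / 600 = 0.0025.

creep_tool(moves=[{"dz": 0.0025},{},{"dz": 0.0025},{},{}])

```text
clock: 6.03
eef_pos: [512.8, 81.4, 29.8]
ee_rot: [3.14, 0.0, 1.86]
wrist_force: [-2.6, 0.3, 14.0]
width: 31.4
grip_force: 31.4
```

In the tool's units: -1 mm / 600 = -0.0017.

creep_tool(moves=[{"dz": -0.0017},{},{},{},{}], aperture=85)

```text
clock: 6.45
eef_pos: [512.2, 81.4, 28.7]
ee_rot: [-3.141, -0.0, 1.86]
wrist_force: [-0.8, -0.3, 0.2]
width: 84.9
grip_force: 0.0
```

creep_tool(moves=[{"dz": -0.0333},{"dz": -0.05},{"dz": -0.0583},{"dz": -0.0583},{},{}])

```text
clock: 6.95
eef_pos: [514.0, 81.5, 151.1]
ee_rot: [3.137, 0.001, 1.86]
wrist_force: [-0.2, 0.2, -0.8]
width: 84.8
grip_force: 0.0
```

```bash
python3 -c "
from h import *
from cell import robot, eyes, monitor
d=wrist(robot,'w3');s=monitor.state()
print(proj(d,(513.5,82.5,69)));im=d['pixels'];p=proj(d,(513.5,82.5,69)).astype(int)
print(blobs(im,(130,)*3,(255,)*3,(p[0]-60,p[1]-60,p[0]+60,p[1]+60),200))
rel(s,(443,-217,140),(np.pi,0,1.4))"
```

```text
[315.23366817 204.9427011 ]
[((np.float64(284.45), np.float64(181.62)), 2743, (np.int32(74), np.int32(78))), ((np.float64(307.99), np.float64(162.9)), 313, (np.int32(31), np.int32(12))), ((np.float64(276.0), np.float64(244.19)), 216, (np.int32(18), np.int32(17)))]
tool delta [-266.3 -151.6    9.2]
rotvec [ 0.001 -0.     0.46 ]
```

View pics/w3.png

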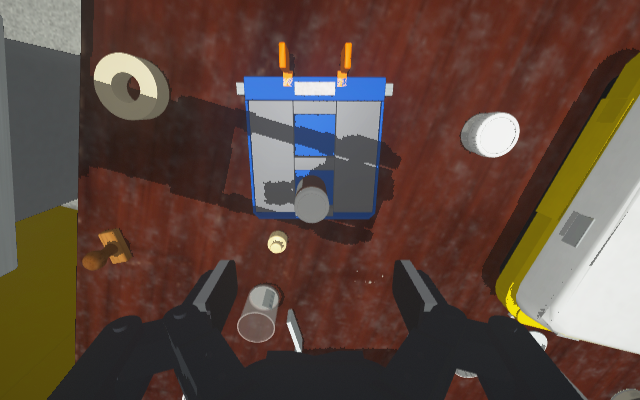

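The amber vial stands in the nose well at (312, 203), and the front well is empty at (314, 137). Going for the white vial next.

In the tool's units: -34 mm / 600 = -0.0567, -32 mm / 600 = -0.0533.

creep_tool(moves=[{"dx": -0.05,"dy": -0.0317,"dz": 0.0017},{"dx": -0.0567,"dy": -0.0317,"dz": 0.0017},{"dx": -0.0567,"dy": -0.0317,"dz": 0.0017},{"dx": -0.0567,"dy": -0.0317,"dz": 0.0017},{"dx": -0.0567,"dy": -0.0317,"dz": 0.0017},{"dx": -0.0567,"dy": -0.0317,"dz": 0.0017},{"dx": -0.0567,"dy": -0.0317,"dz": 0.0017},{"dx": -0.0533,"dy": -0.0317,"dz": 0.0017}])

```text
clock: 7.67
eef_pos: [440.6, -217.9, 138.9]
ee_rot: [-3.139, -0.003, 1.86]
wrist_force: [0.7, 0.2, 0.1]
width: 84.7
grip_force: 0.0
```

creep_tool(moves=[{},{},{}])

```text
clock: 7.92
eef_pos: [441.4, -215.8, 139.4]
ee_rot: [-3.14, -0.004, 1.859]
wrist_force: [0.1, 1.0, -0.7]
width: 85.0
grip_force: 0.0
```

```bash
python3 -c "
from h import *
from cell import robot, eyes, monitor
w=pickle.load(open('w3.pkl','rb'))
hsv=cv2.cvtColor(w['pixels'],cv2.COLOR_BGR2HSV)
b=blobs(hsv,(105,110,30),(125,255,255),(296,112,334,160),100);print(b,[onz(w,x[0],10) for x in b])
for n,p,z in(('bolt+y',(241,88.5),9),('bolt-y',(389,89.5),9),('tabL',(282.5,43),50),('tabR',(348.5,43),50),('well corners',(295,113),16),('',(335,114),16),('',(335,156),16),('',(294,156),16),('weight',(277,241),20)):print(n,onz(w,p,z).round(1))
d=wrist(robot,'w4');s=monitor.state();p=proj(d,(443,-217,62)).astype(int);print(p)
print(blobs(d['pixels'],(150,)*3,(255,)*3,(p[0]-50,p[1]-50,p[0]+50,p[1]+50),200))
rel(s,(443,-217,24),(np.pi,0,1.861))"
```

```text
[((np.float64(314.52), np.float64(134.5)), 1592, (np.int32(38), np.int32(42)))] [array([496.30454059, 138.86302273])]
bolt+y [412. 161.]
bolt-y [556.2 202.9]
tabL [448.4 205.7]
tabR [501.3 221.4]
well corners [471.  154.1]
 [510.4 164.8]
 [523.5 124.1]
 [481.5 111.7]
weight [488.4  10.8]
[317 209]
[]
tool delta [ -2.2   0.9 115.8]
rotvec [-0.002 -0.003 -0.001]
```

```bash
python3 -c "
from h import *
d=pickle.load(open('w4.pkl','rb'));im=d['pixels']
hsv=cv2.cvtColor(im,cv2.COLOR_BGR2HSV)
print(blobs(hsv,(0,0,90),(180,60,255),(257,149,377,279),200));print(im[209,257:377:8].tolist());print(proj(d,(443,-217,62)))"
```

```text
[((np.float64(315.24), np.float64(203.02)), 1334, (np.int32(35), np.int32(48)))]
[[32, 42, 80], [32, 43, 84], [28, 37, 75], [30, 39, 80], [36, 45, 89], [34, 42, 76], [130, 132, 131], [130, 133, 132], [131, 132, 131], [132, 134, 133], [25, 30, 49], [32, 36, 56], [33, 34, 48], [38, 41, 54], [29, 34, 51]]
[317.33333571 209.69953483]
```

In the tool's units: 30 mm / 600 = 0.05, 26 mm / 600 = 0.0433.

creep_tool(moves=[{"dx": -0.0033,"dy": 0.0017,"dz": 0.05},{"dz": 0.05},{"dz": 0.0433},{"dz": 0.0333},{"dz": 0.015},{},{}], aperture=85)

```text
clock: 8.55
eef_pos: [444.5, -217.6, 26.2]
ee_rot: [-3.141, -0.0, 1.861]
wrist_force: [0.2, -0.6, 0.7]
width: 85.2
grip_force: 0.0
```

creep_tool(moves=[{},{},{},{},{},{}], aperture=25, grip_force=30)

```text
clock: 9.05
eef_pos: [444.6, -219.0, 27.0]
ee_rot: [3.141, 0.001, 1.86]
wrist_force: [-1.1, -0.1, 6.4]
width: 31.1
grip_force: 29.5
```

creep_tool(moves=[{"dz": -0.0167},{"dz": -0.0333},{"dz": -0.0417},{"dz": -0.05},{"dz": -0.0417},{},{},{}])

```text
clock: 9.72
eef_pos: [443.3, -218.0, 135.3]
ee_rot: [-3.141, -0.001, 1.86]
wrist_force: [-0.0, -0.0, -1.0]
width: 30.7
grip_force: 30.0
```

```bash
python3 -c "
from h import *
from cell import robot, eyes, monitor
rel(monitor.state(),(496.8,138.2,125),(np.pi,0,1.861))"
```

```text
tool delta [326.2 152.7  10.6]
rotvec [-0.001 -0.001 -0.001]
```

In the tool's units: 40 mm / 600 = 0.0667, 36 mm / 600 = 0.06.

creep_tool(moves=[{"dx": 0.0417,"dy": 0.0233},{"dx": 0.06,"dy": 0.0283},{"dx": 0.0667,"dy": 0.03},{"dx": 0.0667,"dy": 0.03},{"dx": 0.0667,"dy": 0.03},{"dx": 0.0667,"dy": 0.03},{"dx": 0.0667,"dy": 0.03},{"dx": 0.0583,"dy": 0.0283}])

```text
clock: 10.38
eef_pos: [488.7, 95.9, 134.2]
ee_rot: [-3.138, -0.001, 1.86]
wrist_force: [0.6, -0.7, -0.8]
width: 30.9
grip_force: 30.0
```

creep_tool(moves=[{"dx": 0.05,"dy": 0.025,"dz": 0.0083},{"dz": 0.025},{"dz": 0.025},{},{},{}])

```text
clock: 10.88
eef_pos: [496.1, 126.4, 100.7]
ee_rot: [-3.14, -0.0, 1.859]
wrist_force: [0.3, -0.3, -0.3]
width: 31.0
grip_force: 30.0
```

```bash
python3 -c "
from h import *
from cell import robot, eyes, monitor
rel(monitor.state(),(496.8,138.2,40),(np.pi,0,1.861))"
```

```text
tool delta [11.1  4.1 60.7]
rotvec [-0.001 -0.    -0.002]
```

In the tool's units: 20 mm / 600 = 0.0333, 15 mm / 600 = 0.025.

creep_tool(moves=[{"dx": 0.0183,"dy": 0.0067},{"dz": 0.0333},{"dz": 0.0333},{"dz": 0.025},{"dz": 0.01},{},{},{}])

```text
clock: 11.55
eef_pos: [498.2, 138.7, 41.3]
ee_rot: [3.139, 0.0, 1.86]
wrist_force: [0.1, 1.3, -1.0]
width: 30.8
grip_force: 30.0
```

creep_tool(moves=[{"dz": 0.0067},{"dz": 0.005},{},{"dz": 0.0025},{},{}])

```text
clock: 12.05
eef_pos: [497.0, 138.4, 31.6]
ee_rot: [-3.142, -0.0, 1.86]
wrist_force: [0.4, -0.3, -0.1]
width: 31.2
grip_force: 30.0
```

In the tool's units: 1.5 mm / 600 = 0.0025, 0.5 mm / 600 = 0.0008.

creep_tool(moves=[{"dz": 0.0025},{},{"dz": 0.0008},{}])

```text
clock: 12.38
eef_pos: [497.3, 138.4, 30.0]
ee_rot: [3.141, 0.0, 1.86]
wrist_force: [-0.6, -0.2, 3.6]
width: 31.3
grip_force: 30.4
```

creep_tool(moves=[{},{},{},{},{}], aperture=85)

```text
clock: 12.8
eef_pos: [497.0, 138.4, 29.5]
ee_rot: [-3.141, -0.0, 1.86]
wrist_force: [0.2, -0.5, 0.4]
width: 84.7
grip_force: 0.0
```

creep_tool(moves=[{"dz": -0.0333},{"dz": -0.05},{"dz": -0.0583},{"dz": -0.0583},{},{}])

```text
clock: 13.3
eef_pos: [498.6, 138.6, 151.8]
ee_rot: [3.136, 0.001, 1.86]
wrist_force: [-0.6, 0.9, -0.8]
width: 84.5
grip_force: 0.0
```

```bash
python3 -c "
from h import *
from cell import robot, eyes, monitor
d=wrist(robot,'w5')"
```

```text
(no output)
```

View pics/w5.png

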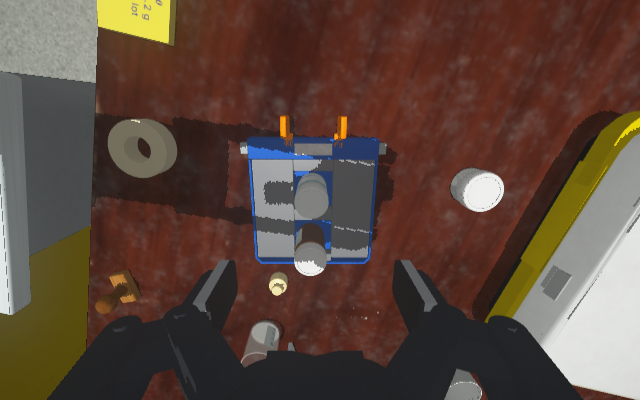

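Both vials stand in their wells. The tabs are at (285, 128) and (342, 128), with the bolts at (244, 149) and (382, 149). I'll lean the tool behind the tray.

In the tool's units: 10 mm / 600 = 0.0167, 3 mm / 600 = 0.005, -0.11 rad / 0.7854 = -0.1401.

```bash
python3 -c "
from h import *
from cell import robot, eyes, monitor
w=pickle.load(open('w5.pkl','rb'));a,b=[onz(w,p,9) for p in((244,149),(382,149))];print(a,b,np.arctan2(*(b-a)[::-1])-np.pi/2,(a+b)/2)
rel(monitor.state(),(480.1,195.7,130))"
```

```text
[411.85214723 159.44475934] [555.87685633 202.12041909] -1.282730208433588 [483.86450178 180.78258922]
tool delta [59.8  0.  20. ]
```

creep_tool(moves=[{"dx": 0.0167,"dz": 0.005,"dry": -0.1401},{"dry": -0.1401},{"dry": -0.1401},{"dry": -0.1401},{"dry": -0.1401},{"dry": -0.1401},{},{}])

```text
clock: 14.02
eef_pos: [492.6, 148.6, 143.8]
ee_rot: [-3.133, 0.66, 1.868]
wrist_force: [0.7, 0.3, -0.4]
width: 84.9
grip_force: 0.0
```

```bash
python3 -c "
from h import *
from cell import robot, eyes, monitor
s=monitor.state();print(s['qpos'].round(2));rel(s,(480.1,195.7,110),(np.pi,0,1.857))"
```

```text
[ 0.6   0.39  1.74 -0.65  1.32  0.57]
tool delta [59.2  1.8 -3.2]
rotvec [-0.004  0.66   0.008]
```

In the tool's units: 20 mm / 600 = 0.0333, 19 mm / 600 = 0.0317, 0.003 rad / 0.7854 = 0.0038.

creep_tool(moves=[{"dx": 0.0333,"dy": 0.0017,"dz": -0.0017,"drz": 0.0038},{"dx": 0.0333,"dz": -0.0017,"drz": 0.0038},{"dx": 0.0317,"dz": -0.0017},{},{},{}])

```text
clock: 14.52
eef_pos: [482.0, 193.3, 113.5]
ee_rot: [3.137, 0.66, 1.851]
wrist_force: [-0.4, 0.0, -0.2]
width: 84.9
grip_force: 0.0
```

```bash
python3 -c "
from h import *
from cell import robot, eyes, monitor
s=monitor.state();print(s['qpos'].round(2));rel(s,(480,195,23));rel(s,(480,195,60))
d=wrist(robot,'w6')
h=cv2.cvtColor(d['pixels'],cv2.COLOR_BGR2HSV);print(blobs(h,(5,150,80),(20,255,255),(0,0,640,400),50))"
```

```text
[ 0.67  0.45  1.72 -0.63  1.31  0.66]
tool delta [57.2 -1.8 70.2]
tool delta [34.5 -1.6 40.9]
[((np.float64(148.18), np.float64(50.03)), 11814, (np.int32(184), np.int32(128))), ((np.float64(220.51), np.float64(18.46)), 294, (np.int32(18), np.int32(38))), ((np.float64(527.28), np.float64(82.81)), 23747, (np.int32(270), np.int32(243))), ((np.float64(359.27), np.float64(81.58)), 156, (np.int32(29), np.int32(13))), ((np.float64(334.88), np.float64(91.28)), 544, (np.int32(38), np.int32(37))), ((np.float64(54.14), np.float64(104.03)), 155, (np.int32(24), np.int32(30))), ((np.float64(179.85), np.float64(133.05)), 788, (np.int32(47), np.int32(44))), ((np.float64(278.37), np.float64(141.46)), 591, (np.int32(17), np.int32(54))), ((np.float64(348.25), np.float64(141.45)), 608, (np.int32(17), np.int32(54))), ((np.float64(205.96), np.float64(162.17)), 105, (np.int32(17), np.int32(16))), ((np.float64(419.34), np.float64(192.3)), 1496, (np.int32(63), np.int32(65))), ((
[... 470 characters left out ...]
 ((np.float64(402.7), np.float64(219.37)), 54, (np.int32(15), np.int32(9))), ((np.float64(397.46), np.float64(233.36)), 351, (np.int32(52), np.int32(23))), ((np.float64(124.92), np.float64(236.98)), 50, (np.int32(13), np.int32(8))), ((np.float64(163.91), np.float64(264.65)), 1495, (np.int32(72), np.int32(46))), ((np.float64(186.97), np.float64(251.62)), 69, (np.int32(17), np.int32(9))), ((np.float64(222.22), np.float64(251.29)), 63, (np.int32(15), np.int32(8))), ((np.float64(445.21), np.float64(259.92)), 179, (np.int32(38), np.int32(21))), ((np.float64(206.11), np.float64(265.3)), 64, (np.int32(16), np.int32(10))), ((np.float64(244.9), np.float64(282.97)), 167, (np.int32(19), np.int32(20)))]
```

Careful with the scale: shifts go in shares of 60 cm and turns go in shares of 45 degrees. That gives: 17 mm / 600 = 0.0283, 14 mm / 600 = 0.0233.

creep_tool(moves=[{"dx": 0.0233,"dy": -0.0017,"dz": 0.0283},{"dx": 0.0233,"dz": 0.0283},{"dx": 0.0233,"dz": 0.0283},{"dx": 0.015,"dz": 0.02},{"dx": 0.01,"dz": 0.0117},{},{},{}], aperture=85)

```text
clock: 15.23
eef_pos: [481.1, 196.7, 23.7]
ee_rot: [3.135, 0.66, 1.85]
wrist_force: [0.4, 0.3, 0.1]
width: 84.8
grip_force: 0.0
```

```bash
python3 -c "
from h import *
from cell import robot, eyes, monitor
s=monitor.state();print(s['qpos'].round(2));rel(s,(480,195,23))"
```

```text
[ 0.68  0.56  1.8  -0.67  1.16  0.79]
tool delta [-0.6 -1.5  1.3]
```

creep_tool(moves=[{},{},{},{},{},{},{}], aperture=30, grip_force=60)

```text
clock: 15.82
eef_pos: [480.7, 198.3, 24.9]
ee_rot: [3.132, 0.659, 1.849]
wrist_force: [-5.2, 7.4, 12.7]
width: 34.2
grip_force: 58.4
```

```bash
python3 -c "
from h import *
from cell import robot, eyes, monitor
s=monitor.state()
u=np.array([np.sin(.209),-np.cos(.209)]);
print(s['qpos'].round(2));S=eyes.snapshot('scene');T=eyes.snapshot('top');cv2.imwrite('pics/s2.png',np.vstack([S['pixels'][110:360,180:480],T['pixels'][80:250,220:520]]))
rel(s,s['eef_pos']+[65*.978,65*.207,1])"
```

```text
[ 0.68  0.56  1.8  -0.67  1.16  0.79]
tool delta [-4.2 64.8  2.6]
```

View pics/s2.png

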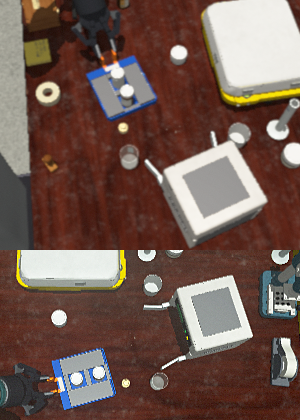

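```bash
python3 -c "
from h import *
from cell import robot, eyes, monitor
d=wrist(robot,'w7');w=pickle.load(open('w6.pkl','rb'))
C=np.array((502.,119.8));u=np.array((np.cos(-1.284),np.sin(-1.284)));v=np.array((-u[1],u[0]))
for n,q in(('before',w),('after',d)):
  for sg in(1,-1):
    l=[]
    for y in range(62,90,3):
      p=proj(q,(*(C-64*u+sg*y*v),11));i,j=p.round().astype(int)
      l.append(tuple(int(k) for k in q['pixels'][j,i]) if 0<=i<640 and 0<=j<400 else None)
    print(n,sg,l)
h=cv2.cvtColor(d['pixels'],cv2.COLOR_BGR2HSV);print(blobs(h,(5,180,110),(17,255,255),(200,100,440,400),80))
"

```

```text
before 1 [(218, 111, 47), (218, 110, 47), (218, 111, 47), (213, 107, 46), (201, 202, 195), (201, 202, 194), (45, 51, 97), (41, 49, 95), (46, 54, 100), (45, 54, 100)]
before -1 [(217, 111, 45), (217, 110, 45), (217, 110, 45), (217, 110, 46), (203, 204, 197), (202, 204, 198), (106, 110, 131), (60, 67, 105), (58, 64, 98), (59, 67, 105)]
after 1 [(228, 128, 61), (229, 127, 60), (229, 127, 61), (230, 127, 60), (131, 90, 99), (65, 73, 149), (68, 78, 152), (77, 88, 153), (81, 91, 159), (85, 94, 162)]
after -1 [(247, 161, 68), (247, 160, 69), (247, 160, 69), (247, 159, 68), (71, 77, 148), (69, 80, 155), (72, 80, 154), (72, 81, 149), (76, 86, 156), (78, 92, 167)]
[((np.float64(287.26), np.float64(237.59)), 498, (np.int32(18), np.int32(61))), ((np.float64(340.79), np.float64(240.69)), 584, (np.int32(18), np.int32(66)))]
```

In the tool's units: 10 mm / 600 = 0.0167, 7 mm / 600 = 0.0117.

creep_tool(moves=[{"dy": 0.0067},{"dy": 0.0117},{"dy": 0.0167},{"dy": 0.0167},{"dy": 0.0167},{"dy": 0.0167},{"dy": 0.0117},{"dy": 0.0067}])

```text
clock: 16.63
eef_pos: [536.5, 210.5, 25.0]
ee_rot: [-3.138, 0.667, 1.851]
wrist_force: [-9.0, -3.7, 10.6]
width: 33.8
grip_force: 59.2
```

```bash
cat > tr.py <<'E'
from h import *
from cell import robot, eyes, monitor
# tray in dock frame from top view: wells' blue insert is hidden, use blue+grey? use vial caps + tabs
def report(D,yaw):
    s=monitor.state();print("q",s['qpos'].round(2),"f",s['wrist_force'].round(1),"w",round(s['width'],1))
    u=np.array((np.cos(yaw),np.sin(yaw)));v=np.array((-u[1],u[0]))
    T=eyes.snapshot("top");im=T['pixels'];h=cv2.cvtColor(im,cv2.COLOR_BGR2HSV)
    m=cv2.inRange(h,np.array((105,120,60)),np.array((125,255,255)));m[:, :230]=0;m[:,480:]=0;m[:90]=0;m[250:]=0
    m=cv2.morphologyEx(m,cv2.MORPH_CLOSE,np.ones((15,15)));m=cv2.morphologyEx(m,cv2.MORPH_OPEN,np.ones((3,3)))
    c=max(cv2.findContours(m,cv2.RETR_EXTERNAL,cv2.CHAIN_APPROX_NONE)[0],key=cv2.contourArea)[:,0]
    P=np.array([onz(T,p,18) for p in c],np.float32);r=cv2.minAreaRect(P);print("tray rect",np.round(r[0],1),np.round(r[1],1),round(r[2],1))
    q=np.array(r[0])-D;print("tray in dock: along %.1f lat %.1f"%(q@u,q@v))
    e=s['eef_pos'][:2]-D;print("TCP in dock: along %.1f lat %.1f z %.1f"%(e@u,e@v,s['eef_pos'][2]),"yaw",s['ee_rot'][2]-np.pi-yaw)
if __name__=="__main__": report(np.array((658.,-212.)),-1.362)
E
python3 tr.py
```

```text
q [ 0.64  0.62  1.67 -0.66  1.21  0.72] f [-9.  -3.7 10.6] w 33.8
tray rect [557.4 132.1] [141.9 149. ] 15.4
tray in dock: along -357.5 lat -27.0
TCP in dock: along -438.5 lat -31.3 z 25.0 yaw 0.07139834396891809
```

```bash
cat > pl.py <<'E'
import sys
from h import *
from cell import robot, eyes, monitor
# args: along, lat, dz (mm, dock axes), dyaw -> tool axes
s=monitor.state();a,l,dz,dy=map(float,sys.argv[1:5]);yaw=-1.357
u=np.array((np.cos(yaw),np.sin(yaw),0));v=np.array((-u[1],u[0],0))
Rm=R.from_euler('xyz',s["ee_rot"])
print("d",Rm.inv().apply(a*u+l*v+[0,0,dz]).round(2),"rot",Rm.inv().apply([0,0,dy]).round(4))
E
python3 pl.py 0 20 0 -0.06; python3 pl.py 100 0 0 0;python3 pl.py 0 10 0 0;python3 pl.py 0 0 1 0
```

```text
d [-1.04 19.96  0.77] rot [0.0371 0.0001 0.0472]
d [-78.44  -6.44  61.69] rot [0. 0. 0.]
d [-0.52  9.98  0.38] rot [0. 0. 0.]
d [-0.62 -0.   -0.79] rot [0. 0. 0.]
```

In the tool's units: 5 mm / 600 = 0.0083, 0.009 rad / 0.7854 = 0.0115.

creep_tool(moves=[{"dy": 0.0083,"drx": 0.0089,"drz": 0.0115},{"dy": 0.0083,"drx": 0.0089,"drz": 0.0115},{"dy": 0.0083,"drx": 0.0089,"drz": 0.0115},{"dy": 0.0083,"drx": 0.0089,"drz": 0.0115},{"drx": 0.0089,"drz": 0.0115},{}])

```text
clock: 17.18
eef_pos: [556.3, 216.2, 25.1]
ee_rot: [-3.14, 0.666, 1.794]
wrist_force: [-6.6, -2.4, 8.1]
width: 33.9
grip_force: 59.4
```

```bash
python3 tr.py;python3 pl.py 100 0 0 0
```

```text
q [ 0.62  0.65  1.6  -0.64  1.26  0.72] f [-6.6 -2.4  8.1] w 33.9
tray rect [572.9 137.1] [141.6 149.5] 12.3
tray in dock: along -359.1 lat -10.9
TCP in dock: along -440.0 lat -10.7 z 25.1 yaw 0.014407407995387533
d [-78.64  -0.88  61.77] rot [0. 0. 0.]
```

In the tool's units: -8 mm / 600 = -0.0133, 6.2 mm / 600 = 0.0103.

creep_tool(moves=[{"dx": -0.0067,"dz": 0.0052},{"dx": -0.01,"dz": 0.0078},{"dx": -0.0133,"dz": 0.0103},{"dx": -0.0133,"dz": 0.0103},{"dx": -0.0133,"dz": 0.0103},{"dx": -0.0133,"dz": 0.0103},{"dx": -0.0133,"dz": 0.0103},{"dx": -0.0133,"dz": 0.0103}])

```text
clock: 17.9
eef_pos: [577.7, 150.4, 25.1]
ee_rot: [3.129, 0.657, 1.792]
wrist_force: [-2.1, 9.5, 9.9]
width: 34.2
grip_force: 60.6
```

creep_tool(moves=[{"dx": -0.0133,"dy": 0.0017,"dz": 0.0103},{"dx": -0.0133,"dy": 0.0033,"dz": 0.0103},{"dx": -0.0133,"dy": 0.0033,"dz": 0.0103},{"dx": -0.0133,"dy": 0.0033,"dz": 0.0103},{"dx": -0.01,"dy": 0.0017,"dz": 0.0078},{"dx": -0.0067,"dz": 0.0052},{}])

```text
clock: 18.48
eef_pos: [597.2, 98.6, 25.1]
ee_rot: [3.131, 0.659, 1.792]
wrist_force: [-0.2, 4.4, 7.0]
width: 34.0
grip_force: 59.8
```

```bash
python3 tr.py;python3 pl.py 100 0 0 0
```

```text
q [ 0.43  0.6   1.7  -0.73  1.11  0.64] f [-0.2  4.4  7. ] w 34.0
tray rect [614.3  20. ] [142.4 149.8] 13.2
tray in dock: along -236.1 lat 5.4
TCP in dock: along -316.4 lat 4.9 z 25.1 yaw 0.012614097943468572
d [-79.01  -1.45  61.27] rot [0. 0. 0.]
```

```bash
python3 - <<'E'
from h import *
T=pickle.load(open("top0.pkl","rb"));S=pickle.load(open("scene0.pkl","rb"))
D=np.array((658,-212.));yaw=-1.357;u=np.array((np.cos(yaw),np.sin(yaw)));v=np.array((-u[1],u[0]))
for d,rois in((T,((360,130,392,146),(378,182,408,202))),(S,((388,240,399,262),(325,268,348,296)))):
    for x0,y0,x1,y1 in rois:
        m=cv2.inRange(d['pixels'][y0:y1,x0:x1],np.array((150,)*3),np.array((255,)*3))
        n,l,s,c=cv2.connectedComponentsWithStats(m);k=1+np.argmax(s[1:,4])
        yy,xx=np.nonzero(l==k);P=np.array([onz(d,(a+x0,b+y0),26) for a,b in zip(xx,yy)])-D
        A,L=P@u,P@v;i=A<A.min()+8
        print(s[k,4],"tip along %.1f lat %.1f (%.1f..%.1f)"%(A.min(),L[i].mean(),L[i].min(),L[i].max()),"end",A.max().round(1),L[A>A.max()-8].mean().round(1))
E
```

```text
84 tip along -150.6 lat 82.7 (79.2..86.1) end -79.3 76.5
80 tip along -140.8 lat -96.7 (-100.3..-92.7) end -70.7 -82.9
100 tip along -152.4 lat 82.2 (78.1..86.2) end -99.0 69.1
109 tip along -142.6 lat -98.2 (-101.9..-94.2) end -75.8 -85.5
```

```bash
python3 - <<'E'
from h import *
T=pickle.load(open("top0.pkl","rb"));S=pickle.load(open("scene0.pkl","rb"))
for d,(x0,y0,x1,y1),c in((T,(385,90,480,200),(435,142)),(S,(330,240,455,360),(396,292))):
    im=d['pixels'];g=im[c[1],c[0]].astype(int)
    def big(m):
        return max(cv2.findContours(m,cv2.RETR_EXTERNAL,cv2.CHAIN_APPROX_NONE)[0],key=cv2.contourArea)[:,0]+[x0,y0]
    sub=im[y0:y1,x0:x1]
    gm=cv2.inRange(sub,g-14,g+14);gm=cv2.morphologyEx(gm,cv2.MORPH_OPEN,np.ones((5,5)))
    wm=cv2.inRange(sub,np.array((205,)*3),np.array((255,)*3));wm=cv2.morphologyEx(wm|gm,cv2.MORPH_OPEN,np.ones((13,13)))
    for n,m in(("grey",gm),("roof",wm)):
        P=np.array([onz(d,p,140) for p in big(m)],np.float32)
        print(n,g,[np.round(k,1) for k in cv2.minAreaRect(P)])
    P=np.array([onz(d,p,140) for p in big(gm)]);P-=P.mean(0)
    # edge directions by histogram of segment angles
    t=np.roll(P,-6,0)-P;a=np.degrees(np.arctan2(t[:,1],t[:,0]))%90;print("median edge deg",np.median(a).round(2))
E
```

```text
grey [152 152 149] [array([ 659.2, -215.4]), array([107.3,  98.2]), np.float64(14.9)]
roof [152 152 149] [array([ 658.8, -215.2]), array([106.7,  97.7]), np.float64(13.7)]
median edge deg 16.19
grey [151 153 155] [array([ 658.9, -214. ]), array([107.3,  97.1]), np.float64(15.0)]
roof [151 153 155] [array([ 659. , -214.1]), array([106.9,  97.3]), np.float64(14.5)]
median edge deg 16.46
```

```bash
sed -i 's/np.array((658.,-212.)),-1.362/np.array((656.8,-206.5)),-1.307/' tr.py; sed -i 's/yaw=-1.357/yaw=-1.307/' pl.py; python3 tr.py; python3 pl.py 0 0 0 0.035; python3 pl.py 10 0 0 0;python3 pl.py 0 10 0 0
```

```text
q [ 0.43  0.6   1.7  -0.73  1.11  0.64] f [-0.1  3.1  6.4] w 33.7
tray rect [614.2  20. ] [142.7 149.8] 13.2
tray in dock: along -229.8 lat 17.9
TCP in dock: along -310.1 lat 22.0 z 25.1 yaw -0.041926162301920256
d [0. 0. 0.] rot [-0.0215  0.0003 -0.0276]
d [-7.89  0.35  6.13] rot [0. 0. 0.]
d [ 0.33  9.99 -0.15] rot [0. 0. 0.]
```

In the tool's units: -5 mm / 600 = -0.0083, -3 mm / 600 = -0.005, -0.0058 rad / 0.7854 = -0.0074.

creep_tool(moves=[{"dy": -0.005,"drx": -0.0057,"drz": -0.0074},{"dy": -0.0083,"drx": -0.0057,"drz": -0.0074},{"dy": -0.0083,"drx": -0.0057,"drz": -0.0074},{"dy": -0.0083,"drx": -0.0057,"drz": -0.0074},{"dy": -0.005,"drx": -0.0057,"drz": -0.0074},{},{}])

```text
clock: 19.17
eef_pos: [578.3, 93.7, 25.1]
ee_rot: [3.129, 0.661, 1.832]
wrist_force: [2.0, 2.3, 6.9]
width: 34.1
grip_force: 59.7
```

```bash
python3 tr.py; python3 pl.py 10 0 0 0
```

```text
q [ 0.44  0.57  1.77 -0.76  1.07  0.65] f [2.  2.3 6.9] w 34.1
tray rect [600.   16.2] [142.5 150.2] 16.2
tray in dock: along -229.8 lat 3.3
TCP in dock: along -310.3 lat 2.5 z 25.1 yaw -0.002938872949462157
d [-7.89 -0.04  6.14] rot [0. 0. 0.]
```

In the tool's units: -8 mm / 600 = -0.0133, 6.2 mm / 600 = 0.0103.

creep_tool(moves=[{"dx": -0.0067,"dy": -0.0008,"dz": 0.0052},{"dx": -0.01,"dy": -0.0008,"dz": 0.0078},{"dx": -0.0133,"dy": -0.0008,"dz": 0.0103},{"dx": -0.0133,"dy": -0.0008,"dz": 0.0103},{"dx": -0.0133,"dy": -0.0008,"dz": 0.0103},{"dx": -0.0133,"dy": -0.0005,"dz": 0.0103},{"dx": -0.0133,"dz": 0.0103},{"dx": -0.0083,"dz": 0.0065}])

```text
clock: 19.88
eef_pos: [592.5, 26.4, 25.0]
ee_rot: [3.13, 0.659, 1.829]
wrist_force: [-3.3, 10.9, 13.7]
width: 33.6
grip_force: 61.3
```

```bash
python3 tr.py; python3 pl.py 10 0 0 0
```

```text
q [ 0.33  0.55  1.82 -0.82  1.    0.6 ] f [-3.3 10.9 13.7] w 33.6
tray rect [614.6 -55.9] [142.2 161.5] 15.3
tray in dock: along -156.4 lat -1.4
TCP in dock: along -241.6 lat -1.4 z 25.0 yaw -0.005806413511427744
d [-7.9  -0.01  6.13] rot [0. 0. 0.]
```

In the tool's units: -6 mm / 600 = -0.01, -5 mm / 600 = -0.0083.

creep_tool(moves=[{"dx": -0.0067,"dz": 0.0052},{"dx": -0.0083,"dz": 0.0065},{"dx": -0.01,"dz": 0.0078},{"dx": -0.01,"dz": 0.0078},{"dx": -0.01,"dz": 0.0078},{"dx": -0.01,"dy": 0.0003,"dz": 0.0078},{"dx": -0.01,"dy": 0.0003,"dz": 0.0078},{"dx": -0.0067,"dz": 0.0052}])

```text
clock: 20.6
eef_pos: [607.0, -26.1, 25.0]
ee_rot: [3.13, 0.659, 1.829]
wrist_force: [-3.3, 12.1, 14.6]
width: 34.1
grip_force: 61.4
```

```bash
python3 tr.py; python3 pl.py 10 0 0 0
```

```text
q [ 0.23  0.55  1.83 -0.86  0.94  0.56] f [-3.3 12.1 14.6] w 34.1
tray rect [622.6 -84.8] [142.  113.7] 15.0
tray in dock: along -126.4 lat -1.3
TCP in dock: along -187.1 lat -1.0 z 25.0 yaw -0.005852001670249685
d [-7.9  -0.01  6.13] rot [0. 0. 0.]
```

In the tool's units: -5 mm / 600 = -0.0083, -4 mm / 600 = -0.0067.

creep_tool(moves=[{"dx": -0.0067,"dy": 0.0002,"dz": 0.0052},{"dx": -0.0083,"dy": 0.0002,"dz": 0.0065},{"dx": -0.0083,"dy": 0.0002,"dz": 0.0065},{"dx": -0.0083,"dy": 0.0002,"dz": 0.0065},{"dx": -0.0083,"dy": 0.0002,"dz": 0.0065},{"dx": -0.0083,"dy": 0.0002,"dz": 0.0065},{"dx": -0.0083,"dz": 0.0065},{"dx": -0.0067,"dz": 0.0052}])

```text
clock: 21.32
eef_pos: [620.2, -72.4, 25.0]
ee_rot: [3.13, 0.66, 1.829]
wrist_force: [-4.0, 11.0, 13.0]
width: 33.9
grip_force: 61.4
```

creep_tool(moves=[{"dx": -0.005,"dz": 0.0038},{"dx": -0.0067,"dz": 0.0052},{"dx": -0.0067,"dz": 0.0052},{"dx": -0.0067,"dz": 0.0052},{"dx": -0.005,"dz": 0.0038},{}])

```text
clock: 21.82
eef_pos: [626.2, -95.0, 25.1]
ee_rot: [3.13, 0.661, 1.829]
wrist_force: [-1.7, 7.0, 10.3]
width: 33.5
grip_force: 60.6
```

```bash
python3 tr.py
```

```text
q [ 0.11  0.54  1.84 -0.91  0.87  0.49] f [-1.7  7.  10.3] w 33.5
tray rect [ 632.8 -121.8] [140.4  49.6] 14.9
tray in dock: along -88.0 lat -1.1
TCP in dock: along -115.6 lat -0.5 z 25.1 yaw -0.005314645382299421
```

In the tool's units: -4 mm / 600 = -0.0067, 3.1 mm / 600 = 0.0052.

creep_tool(moves=[{"dx": -0.005,"dz": 0.0038},{"dx": -0.0067,"dz": 0.0052},{"dx": -0.0067,"dz": 0.0052},{"dx": -0.0067,"dz": 0.0052},{"dx": -0.005,"dz": 0.0038},{"dx": -0.0033,"dz": 0.0027},{}])

```text
clock: 22.45
eef_pos: [632.6, -119.3, 25.0]
ee_rot: [3.131, 0.661, 1.829]
wrist_force: [-1.2, 8.1, 11.5]
width: 33.9
grip_force: 60.7
```

creep_tool(moves=[{"dx": -0.0033,"dz": 0.0026},{"dx": -0.0033,"dz": 0.0026},{}])

```text
clock: 22.7
eef_pos: [633.9, -123.9, 25.1]
ee_rot: [3.131, 0.661, 1.83]
wrist_force: [-1.4, 8.9, 12.2]
width: 33.7
grip_force: 60.9
```

```bash
python3 tr.py; cat >/dev/null
```

```text
q [ 0.06  0.55  1.83 -0.93  0.85  0.46] f [-1.4  8.9 12.2] w 33.7
tray rect [ 637.8 -138.4] [140.4  28.1] 13.3
tray in dock: along -70.7 lat -0.5
TCP in dock: along -85.7 lat -0.6 z 25.1 yaw -0.004960831479082328
```

In the tool's units: -1.5 mm / 600 = -0.0025, 1.2 mm / 600 = 0.002.

creep_tool(moves=[{"dx": -0.0025,"dz": 0.002},{"dx": -0.0025,"dz": 0.002},{}])

```text
clock: 23.0
eef_pos: [634.9, -127.5, 25.0]
ee_rot: [3.131, 0.661, 1.83]
wrist_force: [-2.1, 9.0, 12.8]
width: 34.0
grip_force: 61.0
```

creep_tool(moves=[{"dx": -0.0017,"dz": 0.0013},{"dx": -0.0017,"dz": 0.0013},{}])

```text
clock: 23.25
eef_pos: [635.6, -129.7, 25.0]
ee_rot: [3.13, 0.66, 1.83]
wrist_force: [-2.6, 11.8, 13.8]
width: 34.2
grip_force: 61.2
```

creep_tool(moves=[{"dx": -0.0017,"dz": 0.0013},{"dx": -0.0017,"dz": 0.0013},{}])

```text
clock: 23.5
eef_pos: [635.6, -129.8, 24.9]
ee_rot: [3.128, 0.657, 1.828]
wrist_force: [-8.6, 22.0, 19.6]
width: 34.0
grip_force: 62.9
```

In the tool's units: 1.6 mm / 600 = 0.0027, -1.2 mm / 600 = -0.002.

creep_tool(moves=[{"dx": 0.0027,"dz": -0.002},{},{}])

```text
clock: 23.75
eef_pos: [635.6, -129.7, 25.0]
ee_rot: [3.13, 0.66, 1.83]
wrist_force: [-3.7, 13.5, 14.8]
width: 33.9
grip_force: 61.6
```

creep_tool(moves=[{},{},{},{},{},{}], aperture=85)

```text
clock: 24.25
eef_pos: [633.6, -132.5, 22.1]
ee_rot: [3.138, 0.66, 1.832]
wrist_force: [-0.2, -0.3, 0.2]
width: 84.7
grip_force: 0.0
```

```bash
python3 -c "
from h import *
from cell import robot, eyes, monitor
d=wrist(robot,'w8')
D=np.array((656.8,-206.5));yaw=-1.307;u=np.array((np.cos(yaw),np.sin(yaw)));v=np.array((-u[1],u[0]))
h=cv2.cvtColor(d['pixels'],cv2.COLOR_BGR2HSV)
b=blobs(h,(5,170,60),(17,255,255),(200,60,440,400),80);print(b)
for x in b:
  q=onz(d,x[0],30)-D;print(q@u,q@v)
"
```

```text
[((np.float64(268.42), np.float64(247.26)), 930, (np.int32(24), np.int32(71))), ((np.float64(359.43), np.float64(246.38)), 904, (np.int32(24), np.int32(70)))]
-95.29939152007425 -31.32553838940142
-96.26837627310509 22.011012465297796
```

In the tool's units: -25 mm / 600 = -0.0417, -20 mm / 600 = -0.0333.

creep_tool(moves=[{"dz": -0.0167},{"dz": -0.0333},{"dz": -0.0417},{"dz": -0.0417},{"dz": -0.0417},{"dz": -0.0417},{},{}])

```text
clock: 24.97
eef_pos: [613.4, -54.2, 126.7]
ee_rot: [3.133, 0.66, 1.831]
wrist_force: [-0.1, 0.2, 0.3]
width: 85.2
grip_force: 0.0
```

```bash
python3 -c "
from h import *
from cell import robot, eyes, monitor
d=wrist(robot,'w9')
D=np.array((656.8,-206.5));yaw=-1.307;u=np.array((np.cos(yaw),np.sin(yaw)));v=np.array((-u[1],u[0]))
for n,q,DD,Y in(('before',pickle.load(open('w6.pkl','rb')),np.array((502,119.8)),-1.284),('after',d,D,yaw)):
  uu=np.array((np.cos(Y),np.sin(Y)));vv=np.array((-uu[1],uu[0]))
  h=cv2.cvtColor(q['pixels'],cv2.COLOR_BGR2HSV)
  for x in blobs(h,(5,170,60),(17,255,255),(250,60,380,330),250):
    w=onz(q,x[0],30)-DD;print(n,x,(w@uu).round(1),(w@vv).round(1))
cv2.imwrite('pics/w9c.png',cv2.resize(d['pixels'][40:340,160:480],None,fx=1.8,fy=1.8))
"
```

```text
before ((np.float64(278.44), np.float64(138.93)), 482, (np.int32(17), np.int32(53))) -92.8 -27.1
before ((np.float64(348.45), np.float64(138.93)), 476, (np.int32(16), np.int32(53))) -92.5 27.0
```

View pics/w9c.png

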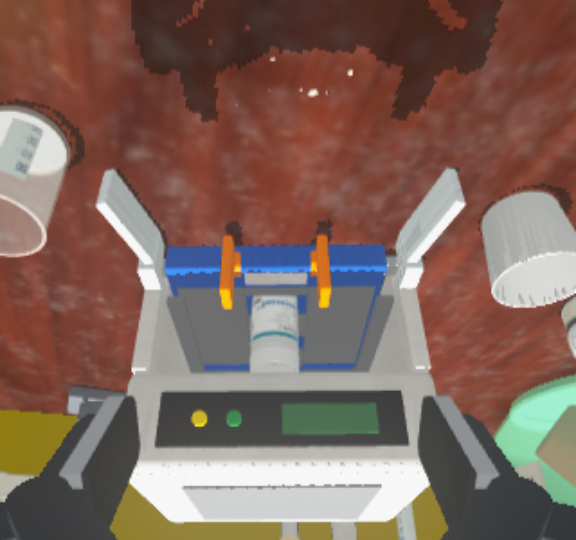

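```bash
python3 -c "
from h import *
d=pickle.load(open('w9.pkl','rb'))
D=np.array((656.8,-206.5));yaw=-1.307;u=np.array((np.cos(yaw),np.sin(yaw)));v=np.array((-u[1],u[0]))
h=cv2.cvtColor(d['pixels'],cv2.COLOR_BGR2HSV)
for x in blobs(h,(5,150,60),(25,255,255),(250,120,380,260),150):
    w=onz(d,x[0],30)-D;print(x,(w@u).round(1),(w@v).round(1))
# tray rear edge at z=18 : blue
m=cv2.inRange(h,np.array((100,120,60)),np.array((125,255,255)));m[:,:240]=0;m[:,400:]=0
n,l,s,c=cv2.connectedComponentsWithStats(m)
for k in range(1,n):
  if s[k,4]>150:
    yy,xx=np.nonzero(l==k);P=np.array([onz(d,(a,b),18) for a,b in zip(xx,yy)])-D
    print(s[k],'along',(P@u).min().round(1),'lat',(P@v).min().round(1),(P@v).max().round(1))
for lat in(-1,1):
  print([tuple(int(t) for t in d['pixels'][tuple(proj(d,(*(D-64*u+lat*y*v),11)).round().astype(int)[::-1])]) for y in range(62,90,3)])
  print(proj(d,(*(D-64*u+lat*74*v),11)))
"
```

```text
((np.float64(272.5), np.float64(132.25)), 444, (np.int32(36), np.int32(32))) -169.7 -36.9
((np.float64(315.92), np.float64(150.79)), 821, (np.int32(45), np.int32(47))) -148.4 -1.5
((np.float64(286.52), np.float64(190.45)), 321, (np.int32(12), np.int32(42))) -89.7 -32.2
((np.float64(338.46), np.float64(189.72)), 305, (np.int32(11), np.int32(41))) -90.6 22.6
[252 177  31  27 690] along -97.5 lat -73.5 -36.9
[290 177  46  23 626] along -97.3 lat -31.5 21.5
[343 176  32  43 726] along -98.6 lat 27.4 64.3
[(246, 151, 65), (246, 151, 65), (246, 151, 65), (246, 151, 65), (246, 152, 66), (189, 139, 111), (166, 166, 160), (164, 165, 160), (247, 247, 247), (247, 247, 247)]
[253.42792013 190.42555022]
[(242, 140, 61), (242, 140, 61), (139, 139, 135), (139, 139, 135), (149, 153, 149), (165, 166, 161), (233, 234, 228), (247, 247, 247), (247, 247, 247), (247, 247, 247)]
[379.77856787 189.93315371]
```

```bash
python3 -c "
from h import *
for f,D,yaw in(('w6',np.array((502,119.8)),-1.284),('w9',np.array((656.8,-206.5)),-1.307)):
  d=pickle.load(open(f+'.pkl','rb'));u=np.array((np.cos(yaw),np.sin(yaw)));v=np.array((-u[1],u[0]))
  c=d['world_from_camera'][:3,3];q=c[:2]-D;print(f,'cam',q@u,q@v,c[2])
  h=cv2.cvtColor(d['pixels'],cv2.COLOR_BGR2HSV)
  m=cv2.inRange(h,np.array((100,120,60)),np.array((125,255,255)));m[:,:240]=0;m[:,400:]=0
  n,l,s,_=cv2.connectedComponentsWithStats(m)
  for k in range(1,n):
   if s[k,4]>150:
    yy,xx=np.nonzero(l==k);P=np.array([onz(d,(a,b),0) for a,b in zip(xx,yy)])-D
    print(s[k],'rear foot along (z=0)',(P@u).min().round(1),'lat z18',*[ (np.array([onz(d,(a,b),18) for a,b in zip(xx,yy)])-D).dot(v).__getattribute__(g)().round(1) for g in('min','max')])
"
```

```text
w6 cam -243.55455457445794 0.9789721857376523 189.56380757883528
[ 240  129   57   99 1343] rear foot along (z=0) -76.5 lat z18 -69.7 -23.5
[ 282  129   63   32 1208] rear foot along (z=0) -76.2 lat z18 -28.7 27.3
[ 326  129   69   99 1526] rear foot along (z=0) -75.8 lat z18 14.9 68.9
w9 cam -325.7014738420557 -3.939497165375966 202.74727906656943
[252 177  31  27 690] rear foot along (z=0) -75.3 lat z18 -73.5 -36.9
[290 177  46  23 626] rear foot along (z=0) -75.0 lat z18 -31.5 21.5
[343 176  32  43 726] rear foot along (z=0) -76.5 lat z18 27.4 64.3
```

The view shows the tray home in the dock, with the tabs sprung apart at (227, 272) and (323, 272) and the white vial upright at (275, 330). The measured tab spacing is 54.8 mm, against 54.1 mm at rest, and the tray's rear edge is at x = -75.3 mm. I'm handing the job in.

```bash
python3 -c "
from cell import robot, eyes, monitor
print(robot.finish_job())"
```

```text
the job is handed in; nothing more can be done
None
```

I handed the job in at about 25 s, with no verdict returned: the tray measured home in the dock (about 0.7 mm along, 4–5 mm to one side of a 6 mm limit), both catches measured fully sprung, and the white vial was seen upright, but the amber one was hidden under the canopy by then (last seen upright in the nose well before the slide).

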